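Square up a carving panel in its fences

ROBOT

A 7-joint arm with a two-finger parallel gripper is mounted at the origin on the work surface. World frame = base frame: x ahead of the robot, y to its left, z up, the work surface at z = 0. Lengths are in mm, angles in rad, forces in N, time in s.
With the tool pointing down it reaches from about 400 to 875 mm from the base axis. Payload 4.4 kg.
Tool frame: the origin (TCP) lies midway between the tips of the shut fingers; the grasp point (between the pads) lies ctrl.grip_depth behind it (ctrl.grip_depth is the distance from the TCP to the grasp point, in mm); z points along the fingers, y is the line along which they close (so a half turn about z gives the same grasp; the last joint's range is limited). The gripper opens to 85 mm and grips with 20 to 120 N. Pads are 22 mm wide; open, the fingers measure 114 mm over their backs; the gripper's body (76 mm by 85 mm) begins 54 mm behind the grasp point. The pads swing forward as they close: fully open they stand 13 mm farther back than shut.
Start: joints at [-1.297, 0.628, 0.038, 1.517, -0.027, 0.996, -0.02], TCP at [216.621, 612.857, 231.313] pointing down, gripper open.
Joint ranges: [-3.06, 3.06], [-0.37, 2.12], [-1.25, 1.32], [0.18, 2.47], [-1.1, 4.24], [0.23, 1.98], [-2.94, 2.94]. Speed limits (rad/s): [2.57, 2.57, 3.14, 3.14, 3.14, 3.14, 3.14].

INTERFACE

Orientations are given as [roll, pitch, yaw] about the fixed x, y, z axes, in that order (R = Rz(yaw) Ry(pitch) Rx(roll)).
In Python, from cell import ctrl gives the robot as it stands.
- The arm moves only by the tool carry_out, never from a script. Its argument "deltas" is one flat list of numbers, 7 for each row, row after row: the turn, a rotation vector about the tool's x, y, z in degrees, then the shift along the tool's x, y, z in m, then the closure, from -1 (fully open) to 1 (shut). In form: [wx, wy, wz, dx, dy, dz, claw, wx, wy, wz, dx, dy, dz, claw, ...]. A call has 1 to 12 rows; each row shifts and turns the commanded pose from where the row before left it, along the tool's axes as they then stand; what a row does not reach is not made up. A row lasts 1/8 s, in which the tool goes at most 62.5 mm and 10.7 degrees, less where a joint would pass 70% of its speed; a pose out of reach is approached as far as the arm can. A call with a gripper value outside its range is refused whole. The fingers move at their own pace and stop on an object; the grip force is fixed at half the most. Time passes only in rows, so rows that do not move let the fingers close. It gives the time, the measured TCP pose, the force, the opening and the grip force at its end, in the units of the state.
- ctrl.read_state(): the state, without advancing time (a new reading comes with each control period).
- ctrl.get_image(name): name is "scene" or "top" or "wrist"; returns the picture (400x640x3 uint8, red, green, blue); there is no depth.
- ctrl.calibration(name): a dict with "mtx" (3x3 intrinsics, pixels), "distortion" ([k1, k2, p1, p2, k3] as OpenCV has them; the pictures are not rectified), "R" (3x3) and "t" (3): a world point X has camera coordinates R X + t. Camera axes: x right, y down, z forward; pixel columns grow to the right and rows downward; lengths in mm; the calibration is good to about 2 mm. A picture is of the moment at which its call begins: read the wrist's pose just before it. calibration takes no time and is no camera call; for the wrist camera it gives the pose at the moment of the call.
- ctrl.finish_job(): hands the job in; it is judged then, once.
The state is a dict: "clock": time; "qpos": joint angles; "qd": joint speeds; "tau": joint torques, N m; "eef_pos": TCP position; "tool_rot": TCP orientation; "force": force on the tool from outside, world axes, zero at the start; "torque": the same for the moment, N m; "width": finger opening in mm; "gripper_force": force on a finger pad.
Only numpy, scipy, OpenCV 4.12 (cv2) and the standard library are available. Lean on these libraries where they do the work, as an engineer would, in place of code of your own. Each camera call takes 0.05 s, during which the arm holds its last target. There are 200 camera calls.

TASK

Get the half-carved panel ready for carving: push it across the carving board into the corner of the two fences, so that it sits flush against both the far fence and the left fence. Then push the loose wooden batten sideways until its long side lies flush against the panel's free right-hand side. Only push with the fingers, one piece at a time: lift neither piece off the board, and leave the gouges, the mallet and the sharpening stone where they are.

Things in the scene. Friction and masses are not known exactly. Their poses are not given: they have to be found in the camera images.
- board: Fixed plywood carving board on the bench, 340 (its x) by 560 (its y) mm, 18 mm thick. Origin at the centre of its underside (top face 18 mm higher). x points away from the robot, y to the robot's left, turned up to 0.15 rad. Two dark wooden fences, 24 mm high and 22 mm thick, stand on it. The panel fully home has its origin at board x 70, y 105 mm and no yaw relative to the board.
- far_fence (a point): Foot of the far fence's inner face, on the board's top, at board x 120, y 0 mm; the fence runs along board y from -208 to 192 mm, its inner face looks to -x. Board axes.
- left_fence (a point): Foot of the left fence's inner face, on the board's top, at board x 60, y 170 mm; the fence runs along board x from -8 to 142 mm, its inner face looks to -y. Board axes. The fences meet at board x 120, y 170 mm.
- panel: Loose half-carved light wooden panel, 100 (its x) by 130 (its y) mm, 26 mm thick, a rosette raised 5 mm on its top; 0.15 to 0.29 kg, slides with up to about 4 N. Lies on the board, askew by up to 0.3 rad, its origin 70 to 100 mm (x) and 55 to 110 mm (y) short of home. Origin at the centre of its underside; its free right-hand side is its -y side.
- batten: Loose plain wooden batten on the board, right of the panel, 90 (its x, roughly along board x, within 0.2 rad) by 36 (its y) mm, 28 mm high, about 0.08 kg. Origin at the centre of its underside. Flush against the panel's -y side, its origin is 83 mm from the panel's in y.
- palm_gouge: Leave alone: small gouge, octagonal wooden handle 62 mm long and 22 mm thick, steel shaft along its x (total length about 120 mm), lying across the near left part of the board, roughly along board y. Origin under the middle of the handle, on the board.
- long_gouge: Leave alone: gouge with an octagonal handle 125 mm long and 30 mm thick, steel shaft along its x to about 190 mm from the origin, lying on the bench to the left of the board. Origin under the middle of the handle.
- mallet: Leave alone: round dark wooden carver's mallet standing head down on the bench right of the board, 84 mm across, 185 mm high. Origin at the centre of its underside.
- stone: Leave alone: sharpening stone in a wooden tray on the bench to the right of the board, nearer than the mallet, 130 (x) by 60 (y) by 34 (z) mm. Origin at the centre of its underside.
Things that resemble listed ones, but are neither listed nor needed, are in the scene too. Of the things shaped like the panel, the wooden one is meant.

How it is judged:
By the outcome, as a careful person would: the job done as asked, in the order asked, and still so for the second after the job is handed in, with the robot touching nothing.
It also fails if it takes over 58 s, if anything falls off the work surface, if the arm or the gripper's body presses on something with over 40 N, if the wrist force passes 120 N, or if a joint passes its speed limit or range.

## Working session

There is one attempt and no reset: what is moved stays moved. The work goes in short steps, Python scripts to look and compute and a tool call to move; the robot and the scene stay as the last step left them, time stands still between calls to the robot, and variables do not carry over. Pictures are saved under pics/ and viewed, at most 10 in all, crops included, and the job is handed in when it is done.

Besides the shell and the picture viewer there is one more tool, called after "Call:" as name(argument=value, ...), one argument or row to a line, values as JSON. carry_out: Moves the arm, as the interface text tells. Its arguments: {"type":"object","properties":{"deltas":{"type":"array"}},"required":["deltas"]}

```bash
mkdir -p pics; ls; python3 - <<'E'
from cell import ctrl
import cv2
s=ctrl.read_state();print(s['clock'],s['eef_pos'],s['tool_rot'],s['width'],ctrl.grip_depth)
for n in("top","scene"):
    cv2.imwrite(f'pics/{n}0.png',ctrl.get_image(n)[:,:,::-1]);c=ctrl.calibration(n);print(n,c)
E
```

```text
pics
0.0 [216.40196217 612.25297448 230.37850279] [-3.13965772e+00  4.01081336e-05  2.80182694e+00] 85.51617066141688 18.700000000000003
top {'mtx': array([[387.4431825 ,   0.        , 324.82652965],
       [  0.        , 387.4431825 , 203.95352551],
       [  0.        ,   0.        ,   1.        ]]), 'distortion': array([-0.08211942,  0.        ,  0.        ,  0.        ,  0.        ]), 'R': array([[-0.02282427, -0.99970059, -0.00881974],
       [-0.99805747,  0.02329652, -0.0577802 ],
       [ 0.05796837,  0.00748381, -0.99829037]]), 't': array([   4.9767699 ,  495.7865424 , 1215.06878513])}
scene {'mtx': array([[369.45102925,   0.        , 310.31361305],
       [  0.        , 369.45102925, 201.23372084],
       [  0.        ,   0.        ,   1.        ]]), 'distortion': array([0.01080059, 0.        , 0.        , 0.        , 0.        ]), 'R': array([[-0.32658067,  0.94514185,  0.00720781],
       [ 0.62031445,  0.22008238, -0.75284376],
       [-0.71313045, -0.24139311, -0.6581598 ]]), 't': array([ 163.86626149, -270.81670512, 1332.24289383])}
```

View pics/top0.png

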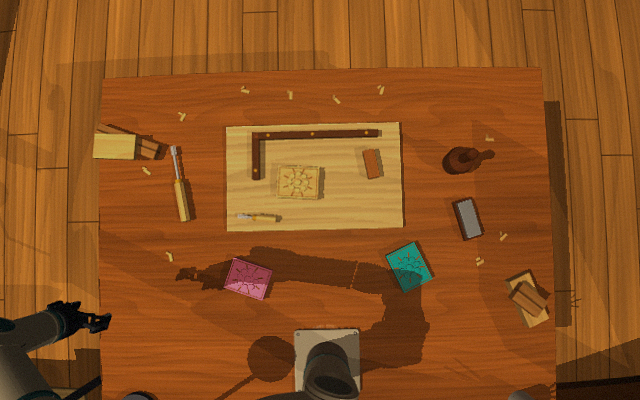

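View pics/scene0.png

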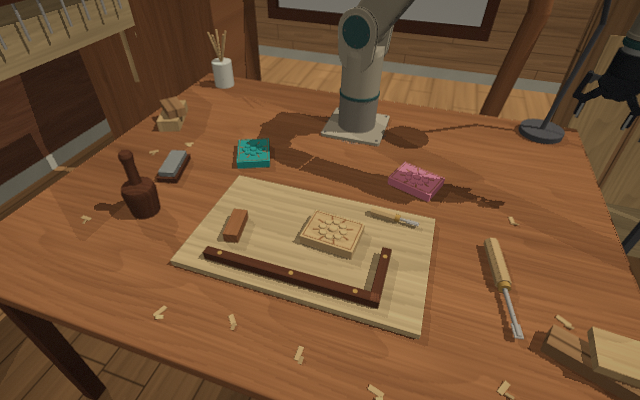

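The top view shows the panel at (299,182), the batten at (372,164), and the dark fences with their corner near (256,134). The palm gouge is at (258,216). 

Candidates for the panel: wooden one on the board (299,182), pink (248,278), teal (409,265), and wood scraps at (128,145) and (528,298). I choose the wooden one with the rosette on the board. A close crop will check this.

```bash
cat > h.py <<'E'
import numpy as np, cv2
from cell import ctrl
def ray(cal,px,z):
    p=cv2.undistortPoints(np.array(px,float).reshape(-1,1,2),cal['mtx'],cal['distortion']).reshape(-1,2)
    R=np.array(cal['R']);C=-R.T@np.array(cal['t'])
    d=np.c_[p,np.ones(len(p))]@R
    return (C+d*((z-C[2])/d[:,2])[:,None])[:,:2]
def rect(mask):
    c=max(cv2.findContours(mask,cv2.RETR_EXTERNAL,cv2.CHAIN_APPROX_NONE)[0],key=cv2.contourArea)
    return c
E
python3 - <<'E'
from h import *
im=cv2.imread('pics/top0.png');cal=ctrl.calibration('top')
cv2.imwrite('pics/crop.png',cv2.resize(im[115:240,215:415],None,fx=4,fy=4,interpolation=cv2.INTER_CUBIC))
hsv=cv2.cvtColor(im,cv2.COLOR_BGR2HSV)
for n,(x,y) in dict(board=(330,215),board2=(350,160),panel=(299,170),panels=(299,198),batten=(372,164),fence=(300,133),table=(300,250)).items(): print(n,hsv[y,x])
E
```

```text
board [ 21 146 195]
board2 [ 20 151 196]
panel [ 21 163 194]
panels [ 21 152 169]
batten [ 13 208 157]
fence [ 11 210  91]
table [ 12 209 151]
```

View pics/crop.png

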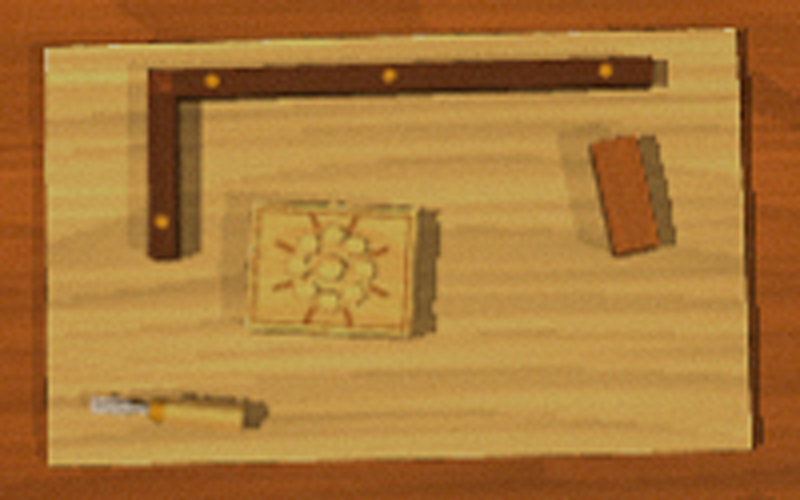

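The crop confirms the wooden rosette panel. Its top corners in crop px are about (252,205), (417,208), (410,333), (248,330). The batten is at (590,145)-(660,250), and the board corners are (45,47), (740,29), (752,450), (48,465).

```bash
cat >> h.py <<'E'
def line(p): # fit (dir,pt)
    v=cv2.fitLine(np.float32(p),cv2.DIST_HUBER,0,.01,.01).ravel();return v
def boardpose(P):
    "P 4 corners TL TR BR BL -> centre,yaw (TL=far left)"
    ex=(P[0]+P[1]-P[2]-P[3])/2; ey=(P[0]+P[3]-P[1]-P[2])/2
    y1=np.arctan2(ex[1],ex[0]); y2=np.arctan2(-ey[0],ey[1])
    return P.mean(0),y1,y2,np.hypot(*ex),np.hypot(*ey)
E
python3 - <<'E'
from h import *
np.set_printoptions(precision=3,suppress=True)
im=cv2.imread('pics/top0.png');cal=ctrl.calibration('top')
R=cal['R'];print('C',-R.T@cal['t'])
f=lambda a:(np.array(a,float)+.5)/4-.5+[215,115]
B=boardpose(ray(cal,f([(45,47),(740,29),(752,450),(48,465)]),18));print('board',B)
P=boardpose(ray(cal,f([(252,205),(417,208),(411,333),(248,330)]),44));print('panel',P)
# batten mask inside board
hsv=cv2.cvtColor(im,cv2.COLOR_BGR2HSV)
m=np.zeros(im.shape[:2],np.uint8);m[130:195,355:395]=cv2.inRange(hsv,(5,180,110),(17,255,255))[130:195,355:395]
c=rect(m);r=cv2.minAreaRect(c);print(r)
T=ray(cal,cv2.boxPoints(r),46);print('batten',T,T.mean(0))
yaw=(B[1]+B[2])/2;c,s=np.cos(yaw),np.sin(yaw);Rb=np.array([[c,-s],[s,c]])
print('home',B[0]+Rb@[70,105],'panel in board',Rb.T@(P[0]-B[0]),'batten',Rb.T@(T.mean(0)-B[0]))
# fence mask inner edges on top z=42
m=cv2.inRange(hsv,(0,120,0),(16,255,125));mm=np.zeros_like(m);mm[128:183,248:384]=m[128:183,248:384]
c=rect(mm)[:,0]+0.;
W=ray(cal,c,42);L=(W-B[0])@Rb;print('fence board extents',L.min(0),L.max(0))
i=(L[:,1]<120)&(L[:,1]>-180)
lo=L[i&(L[:,0]<131)];print('far inner x',np.median(lo[:,0]),np.polyfit(lo[:,1],lo[:,0],1))
j=(L[:,0]>10)&(L[:,0]<100);li=L[j&(L[:,1]<180)];print('left inner',np.median(li[:,1]),np.polyfit(li[:,0],li[:,1],1))
E
```

```text
C [ 424.501  -15.668 1241.682]
board (array([585.708,  27.873]), np.float64(-0.0031300209932589936), np.float64(-0.0005423624771329005), np.float64(337.6852358349323), np.float64(559.5651566841826))
panel (array([564.963,  76.436]), np.float64(-0.057910662163960396), np.float64(-0.042873493508556716), np.float64(97.84213287161165), np.float64(127.81924012358111))
((370.6538391113281, 163.26922607421875), (28.63295555114746, 12.551432609558105), 78.69007110595703)
batten [[ 658.427 -125.55 ]
 [ 665.366 -164.259]
 [ 576.691 -178.867]
 [ 569.862 -140.353]] [ 617.587 -152.257]
home [655.901 132.744] panel in board [-20.834  48.525] batten [  32.209 -180.071]
fence board extents [  -8.923 -210.07 ] [142.438 191.432]
far inner x 118.88858405713663 [ -0.003 118.721]
left inner 168.68194211115514 [ -0.001 168.04 ]
```

Board centre is (586,28), yaw about 0. The sizes check out (338x560 board, 98x128 panel, fences at their stated places). The panel is 91 and 56 mm short of home, yaw about -0.05. I'll use two half-open fingers as a square pusher, and go behind the panel's near side first.

Call:
carry_out(
  deltas=[0,0,-9.75,0,0,0,-0.3,0,0,-9.75,0,0,0,-0.3,0,0,0,-0.0255,-0.0535,0.008,-0.3,0,0,0,-0.0255,-0.0535,0.008,-0.3,0,0,0,-0.0255,-0.0535,0.008,-0.3,0,0,0,-0.0255,-0.0535,0.008,-0.3,0,0,0,-0.0255,-0.0535,0.008,-0.3,0,0,0,-0.0255,-0.0535,0.008,-0.3,0,0,0,-0.0255,-0.0535,0.008,-0.3,0,0,0,-0.0255,-0.0535,0.008,-0.3,0,0,0,-0.0255,-0.0535,0.008,-0.3,0,0,0,-0.0255,-0.0535,0.008,-0.3],
)

```text
clock: 1.6
eef_pos: [472.5, 76.3, 151.0]
tool_rot: [3.141, 0.0, -3.141]
force: [2.1, 0.5, -0.8]
width: 55.4
gripper_force: 0.0
```

```bash
python3 - <<'E'
from h import *
s=ctrl.read_state();print(s['clock'],s['eef_pos'],s['tool_rot'],s['width'],s['force'],s['qpos'])
cv2.imwrite('pics/w1.png',ctrl.get_image('wrist')[:,:,::-1])
E
```

```text
1.6 [472.51235856  76.28548887 150.95261766] [ 3.14141658e+00  3.18200168e-05 -3.14084977e+00] 55.392812886421595 [ 2.08209363  0.50745474 -0.79429395] [-0.16565888  0.5115845  -0.07517198  2.06497138  0.06817653  0.56722532
  1.2827802 ]
```

View pics/w1.png

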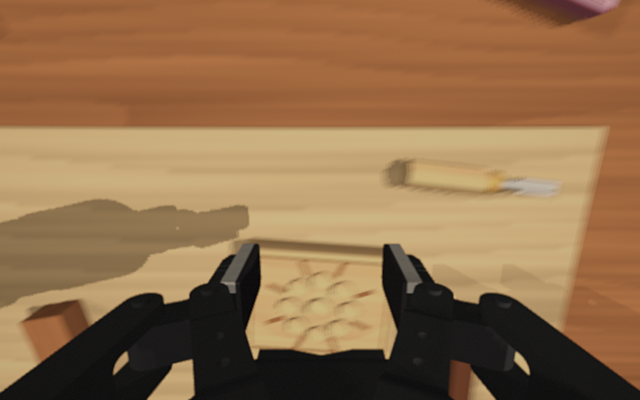

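The wrist view shows the panel (near edge at row ~245, columns 240–385), the batten at (55,325), and the palm gouge handle from (390,170) to (500,180). I'll cast these points.

```bash
python3 - <<'E'
from h import *
c=ctrl.calibration('wrist')
print(ray(c,[(240,250),(385,252)],44),'gouge',ray(c,[(390,172),(500,180),(470,195)],30),'board near edge',ray(c,[(10,127),(605,127)],18))
E
```

```text
[[5.19403330e+02 1.49098309e-01]
 [5.22143012e+02 1.18549800e+02]] gouge [[458.58410065 122.45613031]
 [466.06153144 211.05355378]
 [478.35015941 188.52120962]] board near edge [[ 421.60154252 -183.1799549 ]
 [ 426.2992819   294.20565771]]
```

Call:
carry_out(
  deltas=[0,0,0,-0.0175,-0.003,0,-0.3,0,0,0,0,0,0.032,-0.3,0,0,0,0,0,0.032,-0.3,0,0,0,0,0,0.032,-0.3,0,0,0,0,0,0.032,-0.3,0,0,0,0,0,0,-0.3,0,0,0,-0.008,0,0,-0.3,0,0,0,-0.008,0,0,-0.3,0,0,0,-0.008,0,0,-0.3,0,0,0,-0.008,0,0,-0.3],
)

```text
clock: 2.9
eef_pos: [520.9, 74.7, 23.8]
tool_rot: [-3.141, -0.002, -3.141]
force: [-4.3, -0.2, 3.1]
width: 55.8
gripper_force: 2.1
```

Call:
carry_out(
  deltas=[0,0,0,-0.0075,0,0,-0.3,0,0,0,-0.0075,0,0,-0.3,0,0,0,-0.0075,0,0,-0.3,0,0,0,-0.0075,0,0,-0.3,0,0,0,-0.0075,0,0,-0.3,0,0,0,-0.0075,0,0,-0.3,0,0,0,-0.0075,0,0,-0.3,0,0,0,-0.0075,0,0,-0.3],
)

```text
clock: 3.9
eef_pos: [581.8, 75.0, 23.3]
tool_rot: [-3.142, -0.0, -3.141]
force: [-4.8, -0.2, 2.7]
width: 55.5
gripper_force: 2.0
```

```bash
python3 - <<'E'
from h import *
im=ctrl.get_image('top')[:,:,::-1]
cv2.imwrite('pics/t2.png',cv2.resize(im[115:240,215:415],None,fx=4,fy=4,interpolation=cv2.INTER_CUBIC))
E
```

```text
(no output)
```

View pics/t2.png

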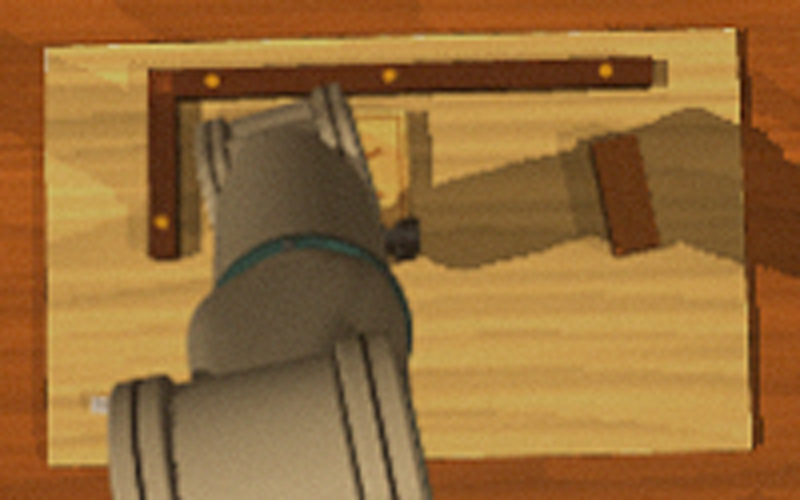

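The panel moved straight ahead. Its right edge is at crop column ~406, with a small gap left to the far fence. I'll close the gap carefully.

Call:
carry_out(
  deltas=[0,0,0,-0.004,0,0,-0.3,0,0,0,-0.004,0,0,-0.3,0,0,0,-0.002,0,0,-0.3,0,0,0,0,0,0,-0.3],
)

```text
clock: 4.45
eef_pos: [592.7, 75.1, 23.4]
tool_rot: [3.141, 0.002, -3.141]
force: [-0.5, -0.7, 0.6]
width: 55.4
gripper_force: 0.0
```

Call:
carry_out(
  deltas=[0,0,0,-0.001,0,0,-0.3,0,0,0,-0.001,0,0,-0.3,0,0,0,-0.001,0,0,-0.3],
)

```text
clock: 4.82
eef_pos: [593.1, 75.1, 23.3]
tool_rot: [-3.141, -0.003, -3.141]
force: [-4.9, -0.5, 3.9]
width: 55.4
gripper_force: 2.4
```

Call:
carry_out(
  deltas=[0,0,0,-0.001,0,0,-0.3,0,0,0,-0.001,0,0,-0.3,0,0,0,0,0,0,-0.3],
)

```text
clock: 5.2
eef_pos: [597.0, 75.1, 23.2]
tool_rot: [3.141, 0.001, -3.141]
force: [-1.9, 0.3, 0.2]
width: 55.4
gripper_force: 1.1
```

Call:
carry_out(
  deltas=[0,0,0,-0.001,0,0,-0.3,0,0,0,-0.001,0,0,-0.3,0,0,0,-0.001,0,0,-0.3,0,0,0,0,0,0,-0.3],
)

```text
clock: 5.7
eef_pos: [597.7, 75.0, 23.2]
tool_rot: [-3.141, -0.003, -3.141]
force: [-7.4, 0.7, 5.9]
width: 55.7
gripper_force: 3.5
```

Call:
carry_out(
  deltas=[0,0,0,-0.001,0,0,-0.3,0,0,0,-0.002,0,0,-0.3,0,0,0,0,0,0,-0.3],
)

```text
clock: 6.08
eef_pos: [597.7, 75.0, 23.0]
tool_rot: [-3.141, -0.009, -3.141]
force: [-11.9, 0.2, 10.1]
width: 55.5
gripper_force: 6.2
```

Contact with the far fence: force builds to 12 N with no further motion. Back off, lift and turn for the sideways push.

Call:
carry_out(
  deltas=[0,0,0,0.03,0,0,-0.3,0,0,0,0,0,-0.04,-0.3,0,0,10,0,0,-0.04,-0.3,0,0,10,0,0,-0.02,-0.3,0,0,10,0,0,0,-0.3,0,0,10,0,0,0,-0.3,0,0,10,0,0,0,-0.3,0,0,10,0,0,0,-0.3,0,0,10,0,0,0,-0.3,0,0,10,0,0,0,-0.3,0,0,10,0,0,0,-0.3,0,0,0,0,0,0,-0.3],
)

```text
clock: 7.58
eef_pos: [573.9, 75.1, 123.5]
tool_rot: [3.139, 0.001, 1.574]
force: [0.4, 0.2, 0.3]
width: 55.5
gripper_force: 0.0
```

Call:
carry_out(
  deltas=[0,0,0.3,-0.05,0.037,0,-0.3,0,0,0,-0.048,0.037,0,-0.3,0,0,0,0,0,0,-0.3,0,0,0,0,0,0.034,-0.3,0,0,0,0,0,0.033,-0.3,0,0,0,0,0,0.033,-0.3,0,0,0,0,0,0,-0.3],
)

```text
clock: 8.45
eef_pos: [644.2, -22.2, 20.9]
tool_rot: [-3.137, -0.001, 1.569]
force: [-0.0, 0.2, 0.1]
width: 55.4
gripper_force: 0.0
```

Call:
carry_out(
  deltas=[0,0,0,0.008,0,-0.002,-0.3,0,0,0,0.008,0,0,-0.3,0,0,0,0.008,0,0,-0.3,0,0,0,0.008,0,0,-0.3,0,0,0,0.008,0,0,-0.3,0,0,0,0.008,0,0,-0.3,0,0,0,0.008,0,0,-0.3,0,0,0,0.008,0,0,-0.3],
)

```text
clock: 9.45
eef_pos: [646.2, 37.2, 26.2]
tool_rot: [-3.141, 0.005, 1.565]
force: [-1.8, -7.0, 5.1]
width: 55.5
gripper_force: 3.5
```

Call:
carry_out(
  deltas=[0,0,0,0.006,0,0,-0.3,0,0,0,0.006,0,0,-0.3,0,0,0,0.002,0,0,-0.3,0,0,0,0.001,0,0,-0.3,0,0,0,0.001,0,0,-0.3],
)

```text
clock: 10.07
eef_pos: [646.2, 53.1, 26.2]
tool_rot: [-3.141, 0.005, 1.565]
force: [-3.4, -7.0, 5.1]
width: 55.5
gripper_force: 3.4
```

Call:
carry_out(
  deltas=[0,0,0,0.001,0,0,-0.3,0,0,0,0.001,0,0,-0.3,0,0,0,0.001,0,0,-0.3],
)

```text
clock: 10.45
eef_pos: [646.2, 56.1, 26.2]
tool_rot: [-3.141, 0.005, 1.565]
force: [-2.6, -6.3, 5.3]
width: 55.7
gripper_force: 3.4
```

Call:
carry_out(
  deltas=[0,0,0,0.001,0,0,-0.3,0,0,0,0.001,0,0,-0.3,0,0,0,0.001,0,0,-0.3],
)

```text
clock: 10.82
eef_pos: [646.2, 58.8, 26.2]
tool_rot: [-3.141, 0.005, 1.565]
force: [-2.9, -8.1, 4.8]
width: 55.4
gripper_force: 4.0
```

Call:
carry_out(
  deltas=[0,0,0,0.001,0,0,-0.3,0,0,0,0.001,0,0,-0.3,0,0,0,0,0,0,-0.3],
)

```text
clock: 11.2
eef_pos: [646.3, 58.9, 26.2]
tool_rot: [-3.141, 0.007, 1.564]
force: [-2.5, -10.8, 5.8]
width: 55.4
gripper_force: 5.1
```

Call:
carry_out(
  deltas=[0,0,0,0.001,0,0,-0.3,0,0,0,0.001,0,0,-0.3,0,0,0,0,0,0,-0.3],
)

```text
clock: 11.58
eef_pos: [646.2, 58.8, 26.2]
tool_rot: [-3.141, 0.01, 1.563]
force: [-1.5, -12.7, 5.6]
width: 56.0
gripper_force: 6.6
```

Both stops were felt. I'll retreat, lift and move clear to the right to look.

Call:
carry_out(
  deltas=[0,0,0,-0.03,0,0,-0.3,0,0,0,0,0,-0.04,-0.3,0,0,0,-0.02,0,-0.05,-0.3,0,0,0,-0.06,-0.005,-0.05,-0.3,0,0,0.3,-0.06,-0.01,-0.03,-0.3,0,0,0,-0.06,-0.01,0,-0.3,0,0,0,-0.05,0,0,-0.3,0,0,0,0,0,0,-0.3,0,0,0,0,0,0,-0.3],
)

```text
clock: 12.7
eef_pos: [621.8, -195.0, 182.7]
tool_rot: [-3.142, -0.001, 1.561]
force: [-0.0, 0.1, -0.0]
width: 55.4
gripper_force: 0.0
```

```bash
python3 - <<'E'
from h import *
im=ctrl.get_image('top')[:,:,::-1];w=ctrl.get_image('wrist')[:,:,::-1]
t=cv2.resize(im[115:240,215:415],None,fx=4,fy=4,interpolation=cv2.INTER_CUBIC)
cv2.imwrite('pics/t3.png',t);cv2.imwrite('pics/w3.png',w);cv2.imwrite('pics/top3.png',im)
E
```

```text
(no output)
```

View pics/t3.png

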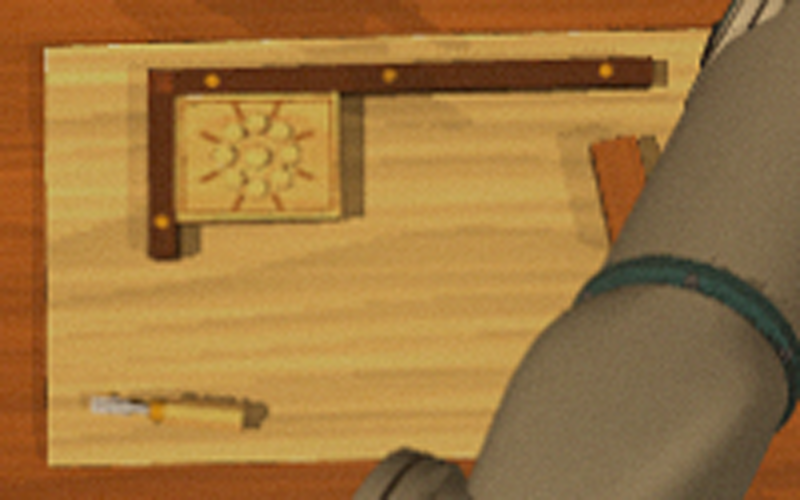

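View pics/w3.png

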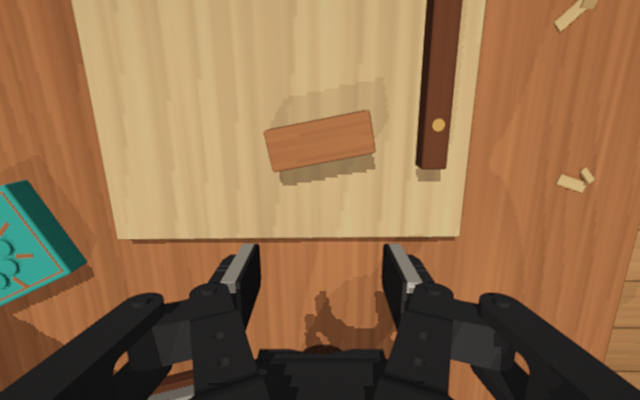

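Top crop: the panel is in the corner, with its left edge on the left fence (col ~176) and its far edge at row ~94 by the far fence. Other things are unmoved. The wrist view shows the batten with top corners about (264,130), (369,110), (375,151), (274,167), and the far fence end at (430,167).

```bash
python3 - <<'E'
from h import *
np.set_printoptions(precision=3,suppress=True)
c=ctrl.calibration('wrist')
T=ray(c,[(264,130),(369,110),(375,150),(274,168)],46);print('batten',T,T.mean(0),np.linalg.norm(np.diff(T,axis=0),axis=1))
print('edge',ray(c,[(120,239),(460,236)],18),'fence end',ray(c,[(418,167),(446,167)],42))
im=cv2.imread('pics/top3.png');cal=ctrl.calibration('top')
f=lambda a:(np.array(a,float)+.5)/4-.5+[215,115]
P=boardpose(ray(cal,f([(176,95),(339,92),(340,218),(177,220)]),44));print('panel',P, 'home',[655.9,132.7])
E
```

```text
batten [[ 575.887 -141.79 ]
 [ 662.296 -126.365]
 [ 668.435 -158.827]
 [ 582.744 -173.596]] [ 622.34  -150.145] [87.775 33.038 86.954]
edge [[ 423.369 -248.732]
 [ 760.343 -247.785]] fence end [[ 706.784 -174.214]
 [ 730.894 -174.392]]
panel (array([655.23 , 132.926]), np.float64(-0.0055672871364747896), np.float64(-0.011576769260711384), np.float64(99.49018543656771), np.float64(128.07553269312385)) home [655.9, 132.7]
```

The panel measures (655.2,132.9), against home (655.9,132.7). I'll give it one seating press toward the far fence with shut fingers before the batten.

Call:
carry_out(
  deltas=[0,0,-0.4,0.055,-0.011,0,1,0,0,0,0.055,-0.011,0,1,0,0,0,0.055,-0.011,0,1,0,0,0,0.055,-0.011,0,1,0,0,0,0.055,-0.011,0,1,0,0,0,0.055,-0.011,0,1,0,0,0,0,0,0.052,1,0,0,0,0,0,0.052,1,0,0,0,0,0,0.052,1,0,0,0,0,0,0,1],
)

```text
clock: 14.05
eef_pos: [553.2, 135.2, 23.6]
tool_rot: [-3.133, 0.001, 1.57]
force: [0.1, 0.5, 0.4]
width: -0.2
gripper_force: 0.0
```

Call:
carry_out(
  deltas=[0,0,0,0,0.01,-0.002,1,0,0,0,0,0.01,0,1,0,0,0,0,0.01,0,1,0,0,0,0,0.003,0,1,0,0,0,0,0.002,0,1,0,0,0,0,0,0,1],
)

```text
clock: 14.8
eef_pos: [591.7, 134.0, 28.8]
tool_rot: [-3.141, -0.0, 1.568]
force: [-0.1, 0.3, 0.4]
width: -0.2
gripper_force: 0.0
```

Call:
carry_out(
  deltas=[0,0,0,0,0.002,0,1,0,0,0,0,0.002,0,1,0,0,0,0,0,0,1],
)

```text
clock: 15.18
eef_pos: [594.8, 134.0, 28.7]
tool_rot: [-3.139, -0.0, 1.568]
force: [-3.3, 0.1, 2.3]
width: -0.1
gripper_force: 1.7
```

Call:
carry_out(
  deltas=[0,0,0,0,0.001,0,1,0,0,0,0,0.001,0,1,0,0,0,0,0.001,0,1,0,0,0,0,0,0,1],
)

```text
clock: 15.68
eef_pos: [594.9, 134.0, 28.6]
tool_rot: [-3.133, -0.0, 1.568]
force: [-10.0, -0.4, 7.4]
width: -0.0
gripper_force: 5.0
```

Call:
carry_out(
  deltas=[0,0,0,0,0.001,0,1,0,0,0,0,0.001,0,1,0,0,0,0,0,0,1],
)

```text
clock: 16.05
eef_pos: [594.9, 134.0, 28.6]
tool_rot: [-3.13, -0.0, 1.568]
force: [-13.7, -0.4, 12.0]
width: -0.1
gripper_force: 7.0
```

Call:
carry_out(
  deltas=[0,0,0,0,-0.025,0,1,0,0,0,0,0,-0.05,1,0,0,0,0,0,-0.05,-0.1,0,0,0,-0.058,0.0075,-0.02,-0.1,0,0,0,-0.058,0.0075,0,-0.1,0,0,0,-0.058,0.0075,0,-0.1,0,0,0,-0.058,0.0075,0,-0.1,0,0,0,-0.058,0.0075,0,-0.1,0,0,0,-0.058,0.0075,0,-0.1,0,0,0,0,0,0,-0.1],
)

```text
clock: 17.3
eef_pos: [619.5, -222.8, 149.4]
tool_rot: [3.139, 0.007, 1.559]
force: [-0.5, 0.5, -0.6]
width: 46.9
gripper_force: 0.0
```

Call:
carry_out(
  deltas=[0,0,-0.5,0,0,0.042,-0.1,0,0,0,0,0,0.04,-0.1,0,0,0,0,0,0.039,-0.1,0,0,0,0,0,0,-0.1,0,0,0,0.009,0,0,-0.1,0,0,0,0.009,0,0,-0.1,0,0,0,0.009,0,0,-0.1,0,0,0,0.008,0,0,-0.1,0,0,0,0.008,0,0,-0.1,0,0,0,0.008,0,0,-0.1,0,0,0,0.008,0,0,-0.1,0,0,0,0.008,0,0,-0.1],
)

```text
clock: 18.8
eef_pos: [619.6, -146.8, 27.9]
tool_rot: [3.141, 0.0, 1.576]
force: [0.4, -2.4, 1.7]
width: 46.9
gripper_force: 0.8
```

Call:
carry_out(
  deltas=[0,0,0,0.008,0,0,-0.1,0,0,0,0.008,0,0,-0.1,0,0,0,0.008,0,0,-0.1,0,0,0,0.008,0,0,-0.1,0,0,0,0.008,0,0,-0.1,0,0,0,0.008,0,0,-0.1,0,0,0,0.008,0,0,-0.1,0,0,0,0.008,0,0,-0.1],
)

```text
clock: 19.8
eef_pos: [619.1, -82.5, 27.8]
tool_rot: [-3.141, -0.0, 1.577]
force: [-0.2, -0.8, 1.4]
width: 46.9
gripper_force: 0.7
```

```bash
python3 - <<'E'
from h import *
im=ctrl.get_image('top')[:,:,::-1]
s=ctrl.read_state();print(s['eef_pos'],s['tool_rot'])
cv2.imwrite('pics/t4.png',cv2.resize(im[115:240,215:415],None,fx=4,fy=4,interpolation=cv2.INTER_CUBIC))
E
```

```text
[619.15069394 -80.6296452   27.70828333] [-3.14115317e+00 -1.54411888e-03  1.57819787e+00]
```

View pics/t4.png

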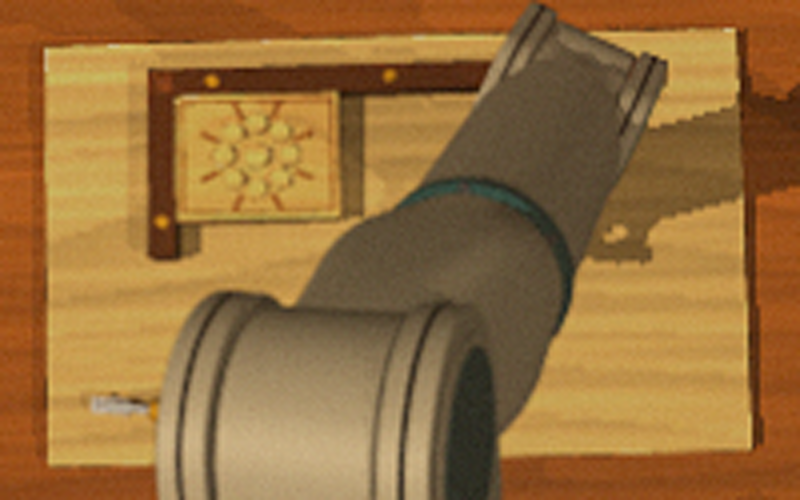

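The panel is still home and the arm hides the batten. The contact force (about 2 N) shows it is moving. I continue.

Call:
carry_out(
  deltas=[0,0,0.5,0.008,0,0,-0.1,0,0,0,0.008,0,0,-0.1,0,0,0,0.008,0,0,-0.1,0,0,0,0.008,0,0,-0.1,0,0,0,0.008,0,0,-0.1,0,0,0,0.008,0,0,-0.1,0,0,0,0.008,0,0,-0.1,0,0,0,0.008,0,0,-0.1,0,0,0,0.008,0,0,-0.1,0,0,0,0.008,0,0,-0.1,0,0,0,0.008,0,0,-0.1],
)

```text
clock: 21.22
eef_pos: [619.3, 5.5, 27.9]
tool_rot: [-3.142, -0.0, 1.568]
force: [0.1, -0.8, -0.1]
width: 46.9
gripper_force: 0.3
```

Call:
carry_out(
  deltas=[0,0,0,0.004,0,0,-0.1,0,0,0,0.003,0,0,-0.1,0,0,0,0.002,0,0,-0.1,0,0,0,0,0,0,-0.1],
)

```text
clock: 21.72
eef_pos: [619.4, 14.1, 27.9]
tool_rot: [-3.142, -0.0, 1.568]
force: [0.7, -0.1, -1.3]
width: 46.8
gripper_force: 0.0
```

Call:
carry_out(
  deltas=[0,0,0,0.002,0,0,-0.1,0,0,0,0.001,0,0,-0.1,0,0,0,0,0,0,-0.1],
)

```text
clock: 22.1
eef_pos: [619.4, 17.0, 27.9]
tool_rot: [3.142, -0.0, 1.568]
force: [0.2, -0.5, 0.7]
width: 47.0
gripper_force: 0.2
```

Call:
carry_out(
  deltas=[0,0,0,0.002,0,0,-0.1,0,0,0,0.002,0,0,-0.1,0,0,0,0,0,0,-0.1],
)

```text
clock: 22.48
eef_pos: [619.5, 21.4, 27.9]
tool_rot: [3.142, -0.0, 1.568]
force: [0.4, 0.1, 0.9]
width: 46.9
gripper_force: 0.1
```

Call:
carry_out(
  deltas=[0,0,0,0.001,0,0,-0.1,0,0,0,0.001,0,0,-0.1,0,0,0,0,0,0,-0.1],
)

```text
clock: 22.85
eef_pos: [619.4, 22.8, 27.9]
tool_rot: [-3.142, 0.0, 1.568]
force: [-0.5, -1.5, 1.2]
width: 46.7
gripper_force: 0.6
```

Call:
carry_out(
  deltas=[0,0,0,0.001,0,0,-0.1,0,0,0,0.001,0,0,-0.1,0,0,0,0,0,0,-0.1],
)

```text
clock: 23.22
eef_pos: [619.3, 22.9, 27.9]
tool_rot: [-3.142, 0.002, 1.567]
force: [-1.2, -5.6, -0.7]
width: 46.9
gripper_force: 2.6
```

Contact came exactly at the predicted 22.8. A light press to seat it, then retreat and look.

Call:
carry_out(
  deltas=[0,0,0,0.001,0,0,-0.1,0,0,0,0.001,0,0,-0.1,0,0,0,0,0,0,-0.1],
)

```text
clock: 23.6
eef_pos: [619.3, 23.0, 28.0]
tool_rot: [3.141, 0.005, 1.566]
force: [-1.1, -8.1, 0.2]
width: 46.9
gripper_force: 4.1
```

Call:
carry_out(
  deltas=[0,0,0,-0.03,0,0,-0.1,0,0,0,-0.01,0,-0.04,-0.1,0,0,0,-0.02,0,-0.05,-0.1,0,0,0,-0.05,0,-0.05,-0.1,0,0,0,-0.05,-0.01,-0.05,-0.1,0,0,0,-0.05,-0.01,0,-0.1,0,0,0,-0.05,-0.01,0,-0.1,0,0,0,-0.05,-0.01,0,-0.1,0,0,0,0,0,0,-0.1,0,0,0,0,0,0,-0.1],
)

```text
clock: 24.85
eef_pos: [580.2, -269.5, 205.5]
tool_rot: [3.141, -0.002, 1.568]
force: [0.8, 0.7, 0.1]
width: 46.6
gripper_force: 0.0
```

```bash
python3 - <<'E'
from h import *
im=ctrl.get_image('top')[:,:,::-1]
cv2.imwrite('pics/top5.png',im)
cv2.imwrite('pics/t5.png',cv2.resize(im[125:235,220:340],None,fx=5,fy=5,interpolation=cv2.INTER_CUBIC))
E
```

```text
(no output)
```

View pics/t5.png

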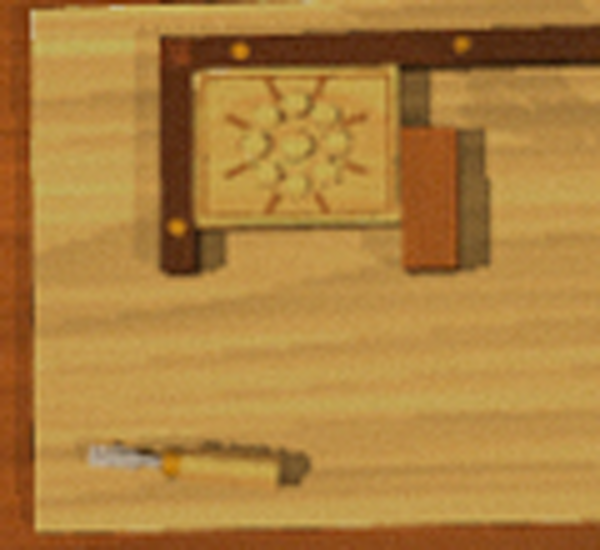

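The final crop shows the panel in the corner, its left edge at col ~195 and its far edge at row ~68, tight to both fences. The batten lies flush and parallel against the panel's right side at col ~402. The palm gouge is unmoved. I hand in.

```bash
python3 -c "
from cell import ctrl
print(ctrl.finish_job())"
```

```text
the job is handed in; nothing more can be done
None
```

I handed the job in at about 25 s: the panel sits flush against the far and left fences and the batten lies flush along its right side, as checked by contact force and the top camera; the result has not been reported back.

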